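Secure the paint bottle in its anti-tip stand

TASK

Make the paint bottle safe from tipping: first stand the round bottle with the tall thin cap in the cup of the grey stand, then put the larger flanged metal collar over its cap, hub upwards, so that it lies flat on the cup's rim and locks the bottle in. Keep the bottle upright throughout.

Things in the scene. Friction and masses are not known exactly. Their poses are not given: they have to be found in the camera images.
- stand: Grey plastic bottle stand fixed to the bench: a square base 104 x 104 mm, 6 mm thick, with an upright round cup in its middle. Cup: inside diameter 68 mm, outside 78 mm, rim 52 mm above the bench, flat inner floor 6 mm above the bench. Origin: centre of the underside, at bench level on the cup's axis; z up.
- bottle: Loose upright round brown-glass bottle, paper label, 0.1 kg. Body diameter 52, height 45 mm, flat shoulder; thin neck; black cap 22 mm in diameter from 51 to 85 mm above the underside, to be gripped from above. In the stand its shoulder is 1 mm below the rim, the cap 39 mm above it. Origin: centre of the underside; z up its axis. (Not the jar with a wide brass lid nor the dropper bottles.)
- collar: Loose dark steel collar like an open top hat, 0.12 kg, lying on its flange: flange diameter 88, 8 mm thick; hub 46 mm outside, top 34 mm above the underside, gripped across its outside from above; 36 mm hole right through. The bottle's cap passes the hole, its body does not. Origin: centre of the underside; z up, towards the hub. (Not the smaller one: 62 mm flange, 16 mm hole.)

How it is judged:
By the outcome, as a careful person would: the job done as asked, in the order asked, and still so for the second after the job is handed in, with the robot touching nothing.
It also fails if it takes over 69 s, if anything falls off the work surface, if the arm or the gripper's body presses on something with over 40 N, if the wrist force passes 120 N, or if a joint passes its speed limit or range.

ROBOT

A 6-joint arm with a two-finger parallel gripper is mounted at the origin on the work surface. World frame = base frame: x ahead of the robot, y to its left, z up, the work surface at z = 0. Lengths are in m, angles in rad, forces in N, time in s.
With the tool pointing down it reaches from about 0.25 to 0.775 m from the base axis. Payload 4 kg.
Tool frame: the origin (TCP) lies at the very end of the fingers, on their centre line; the grasp point (between the pads) lies 19 mm behind it; z points along the fingers, y is the line along which they close (so a half turn about z gives the same grasp; the last joint's range is limited). The gripper opens to 94 mm and grips with 3 to 60 N. Pads are 16 mm wide; open, the fingers measure 119 mm over their backs; the gripper's body (75 mm by 177 mm) begins 78 mm behind the grasp point.
Start: joints at [1.201, 0.087, 1.371, -0, 1.684, -0.103], TCP at [0.145, 0.531, 0.206] pointing down, gripper open.
Joint ranges: [-3.1, 3.1], [-0.76, 2.03], [0.27, 2.55], [-1.08, 4.22], [0.17, 2.65], [-2.57, 2.57]. Speed limits (rad/s): [2.79, 2.79, 3.14, 3.14, 3.14, 3.14].

INTERFACE

Orientations are given as [roll, pitch, yaw] about the fixed x, y, z axes, in that order (R = Rz(yaw) Ry(pitch) Rx(roll)).
In Python, from bench import robot, vision gives the robot as it stands.
- The arm moves only by the shell command python3 -m crank 'ROWS'. ROWS is JSON, a list of rows, each a list of 3 entries, a list of its own where there are three numbers: the closure, from 0 (fully open) to 1 (shut), then the shift along the tool's x, y, z in m, then the turn, a rotation vector about the tool's x, y, z in degrees. A call has 1 to 8 rows; each row shifts and turns the commanded pose from where the row before left it, along the tool's axes as they then stand; what a row does not reach is not made up. A row lasts 1/10 s, in which the tool goes at most 50 mm and 8.59 degrees, less where a joint would pass 70% of its speed; a pose out of reach is approached as far as the arm can. A call with a gripper value outside its range is refused whole. The fingers move at their own pace and stop on an object; the grip force is fixed at half the most. Time passes only in rows, so rows that do not move let the fingers close. It gives the time, the measured TCP pose, the force, the opening and the grip force at its end, in the units of the state.
- robot.get_obs(): the state, without advancing time (a new reading comes with each control period).
- vision.snapshot(name): name is "side" or "top" or "wrist"; returns a dict with "color" (400x640x3 uint8, red, green, blue), "z_map" (400x640 float32, m along the optical axis (not along the pixel's ray), 0 where there is no reading), "fx", "fy", "cx", "cy" (pixels), "R" (3x3) and "t" (3): a world point X has camera coordinates R X + t. Camera axes: x right, y down, z forward; pixel columns grow to the right and rows downward; lengths in m; the calibration is good to about 2 mm. A picture is of the moment at which its call begins.
- robot.close_job(): hands the job in; it is judged then, once.
The state is a dict: "time": time; "joint_positions": joint angles; "qvel": joint speeds; "joint_torque": joint torques, N m; "tool_pos": TCP position; "ee_rot": TCP orientation; "wrist_force": force on the tool from outside, world axes, zero at the start; "wrist_torque": the same for the moment, N m; "width": finger opening in m; "finger_force": force on a finger pad.
Only numpy, scipy, OpenCV 4.12 (cv2) and the standard library are available. Lean on these libraries where they do the work, as an engineer would, in place of code of your own. Each camera call takes 0.05 s, during which the arm holds its last target. There are 200 camera calls.

## Working session

There is one attempt and no reset: what is moved stays moved. The work goes in short steps, Python scripts to look and compute and a shell command to move; the robot and the scene stay as the last step left them, time stands still between calls to the robot, and variables do not carry over. Pictures are saved under pics/ and viewed, at most 10 in all, crops included, and the job is handed in when it is done.

```bash
mkdir -p pics; ls; cat > h.py <<'E'
import numpy as np, cv2
from bench import robot, vision
def snap(n,save=None):
    s=vision.snapshot(n)
    if save: cv2.imwrite('pics/'+save,s['color'][:,:,::-1])
    return s
def cloud(s):
    z=s['z_map'];v,u=np.mgrid[:z.shape[0],:z.shape[1]]
    P=np.stack([(u-s['cx'])/s['fx']*z,(v-s['cy'])/s['fy']*z,z],-1)
    W=(P-np.array(s['t']))@np.array(s['R'])
    W[z==0]=np.nan
    return W
E
python3 - <<'E'
from h import *
for n in('top','side'):
    s=snap(n,n+'0.png');print(n,s['fx'],np.array(s['R']).round(3).tolist(),s['t'])
    np.savez('/tmp/'+n+'0.npz',**s)
print({k:np.round(v,3).tolist() for k,v in robot.get_obs().items()})
E
```

```text
pics
top 461.5037106455015 [[-0.019, -1.0, 0.0], [-0.995, 0.019, -0.099], [0.099, -0.002, -0.995]] [-0.01005249  0.52427889  1.00467378]
side 384.38378438819166 [[-0.997, -0.08, -0.0], [-0.054, 0.669, -0.742], [0.06, -0.739, -0.671]] [0.51652446 0.05790976 0.98704223]
{'time': 0.1, 'joint_positions': [1.201, 0.088, 1.372, -0.0, 1.684, -0.103], 'qvel': [0.0, -0.001, -0.004, -0.001, -0.0, 0.0], 'joint_torque': [0.002, -34.125, -30.33, 0.072, 0.03, -0.0], 'tool_pos': [0.145, 0.53, 0.204], 'ee_rot': [-3.14, -0.0, 2.875], 'wrist_force': [-0.153, -0.147, 0.381], 'wrist_torque': [0.006, -0.005, 0.037], 'finger_force': 0.0, 'width': 0.094}
```

View pics/top0.png

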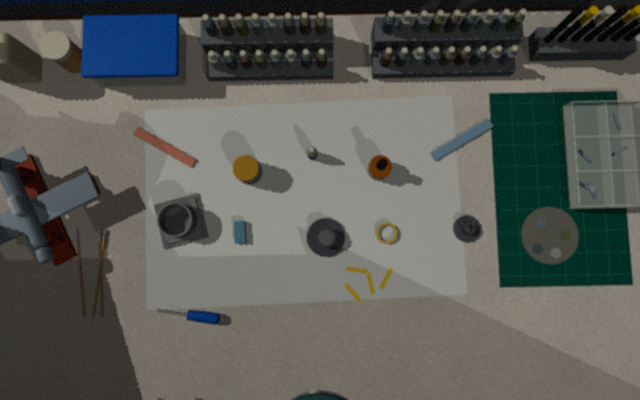

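View pics/side0.png

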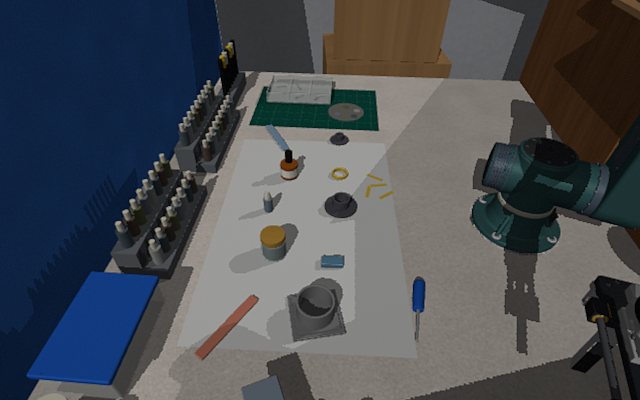

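Top view: the stand is at about (178,220), the bottle at (380,166) and the larger collar at (326,237). The small collar is at (467,228) and the brass-lid jar at (246,169). The side view shows the same layout.

```bash
python3 - <<'E'
from h import *
def fit(p):
    p=p[:,:2].astype(np.float32)
    (c,r)=cv2.minEnclosingCircle(p);return np.round(p.mean(0),4),np.round(c,4),round(r,4),len(p)
for n in('top','side'):
    s=dict(np.load(f'/tmp/{n}0.npz'));W=cloud(s)
    boxes={'top':dict(stand=(150,190,212,252),bottle=(360,145,402,185),collar=(300,212,352,262)),
     'side':dict(stand=(280,275,350,342),bottle=(276,145,302,184),collar=(318,186,362,220))}[n]
    for k,(a,b,c,d) in boxes.items():
        P=W[b:d,a:c].reshape(-1,3);P=P[np.isfinite(P[:,0])]
        print(n,k,'z pct',np.percentile(P[:,2],[1,10,50,90,99,100]).round(4))
        bands={'stand':[(.045,.06),(.003,.010)],'bottle':[(.075,.095),(.038,.050)],'collar':[(.028,.040),(.005,.012)]}[k]
        for lo,hi in bands:
            q=P[(P[:,2]>lo)&(P[:,2]<hi)]
            if len(q)>5: print('   ',lo,hi,*fit(q),'z',np.median(q[:,2]).round(4))
    
E
```

```text
top stand z pct [-0.0039 -0.0015  0.0047  0.0352  0.0528  0.0555]
    0.045 0.06 [0.4878 0.3064] [0.487  0.3059] 0.0396 284 z 0.0508
    0.003 0.01 [0.4858 0.3013] [0.4872 0.3056] 0.0903 1139 z 0.0071
top bottle z pct [-0.0044 -0.0021  0.001   0.0462  0.0862  0.0894]
    0.075 0.095 [ 0.5961 -0.1452] [ 0.5965 -0.1457] 0.0109 87 z 0.0848
    0.038 0.05 [ 0.5947 -0.1441] [ 0.597  -0.1457] 0.0261 315 z 0.0446
top collar z pct [-0.0039 -0.0019  0.0018  0.0098  0.0346  0.0388]
    0.028 0.04 [ 0.444  -0.0212] [ 0.4442 -0.0216] 0.0229 135 z 0.0334
    0.005 0.012 [ 0.4435 -0.0219] [ 0.4389 -0.0214] 0.0658 770 z 0.0079
side stand z pct [-0.0006  0.0009  0.0063  0.0416  0.0542  0.056 ]
    0.045 0.06 [0.4878 0.3073] [0.4872 0.3058] 0.0396 399 z 0.0522
    0.003 0.01 [0.4886 0.309 ] [0.4926 0.2823] 0.1031 1030 z 0.0065
side bottle z pct [0.     0.0015 0.0046 0.0503 0.0872 0.0904]
    0.075 0.095 [ 0.5956 -0.143 ] [ 0.5953 -0.1454] 0.0135 53 z 0.0853
    0.038 0.05 [ 0.595  -0.1381] [ 0.5969 -0.1456] 0.0277 156 z 0.0464
side collar z pct [-0.0005  0.001   0.0037  0.0248  0.0365  0.0387]
    0.028 0.04 [ 0.4439 -0.0209] [ 0.4453 -0.0216] 0.0241 122 z 0.0339
    0.005 0.012 [ 0.4431 -0.012 ] [ 0.4353 -0.0412] 0.0798 384 z 0.0094
```

```bash
cat >> h.py <<'E'
def togo(target,yaw=None):
    from scipy.spatial.transform import Rotation as Ro
    o=robot.get_obs();R=Ro.from_euler('xyz',o['ee_rot'])
    d=R.inv().apply(np.array(target)-o['tool_pos'])
    print('t',round(o['time'],2),'pos',np.round(o['tool_pos'],4),'rpy',np.round(o['ee_rot'],3),'w',round(o['width'],4),'F',np.round(o['wrist_force'],1),'ff',round(o['finger_force'],1),'-> tool delta mm',np.round(d*1000,1))
    print('tilt fix (tool rotvec deg)',np.degrees((R.inv()*Ro.from_euler('xyz',[np.pi,0,2.875])).as_rotvec()).round(2))
E
R='[0.45,[-0.030,-0.026,0],[0,0,0]]'
python3 -m crank '[[0.45,[-0.015,-0.013,0],[0,0,0]],[0.45,[-0.030,-0.026,0],[0,0,0]],[0.45,[-0.030,-0.026,0],[0,0,0]],[0.45,[-0.030,-0.026,0],[0,0,0]],[0.45,[-0.030,-0.026,0],[0,0,0]],[0.45,[-0.030,-0.026,0],[0,0,0]],[0.45,[-0.030,-0.026,0],[0,0,0]],[0.45,[-0.030,-0.026,0],[0,0,0]]]'
python3 -c "from h import *;togo([.5967,-.1457,.15])"
```

```text
time: 0.9
tool_pos: [0.311, 0.2816, 0.2051]
ee_rot: [-3.141, -0.0, 2.875]
wrist_force: [-0.1, 0.6, 0.5]
width: 0.0515
finger_force: 0.0
t 0.9 pos [0.311  0.2816 0.2051] rpy [-3.141 -0.     2.875] w 0.0515 F [-0.1  0.6  0.5] ff 0.0 -> tool delta mm [-388.2 -336.9   55.1]
tilt fix (tool rotvec deg) [-0.02 -0.01  0.01]
```

```bash
python3 -m crank '[[0.45,[-0.030,-0.026,0],[0,0,0]],[0.45,[-0.030,-0.026,0],[0,0,0]],[0.45,[-0.030,-0.026,0],[0,0,0]],[0.45,[-0.030,-0.026,0],[0,0,0]],[0.45,[-0.030,-0.026,0],[0,0,0]],[0.45,[-0.030,-0.026,0],[0,0,0]],[0.45,[-0.030,-0.026,0],[0,0,0]],[0.45,[-0.030,-0.026,0],[0,0,0]]]'
python3 -m crank '[[0.45,[-0.030,-0.026,0.01],[0,0,0]],[0.45,[-0.030,-0.026,0.01],[0,0,0]],[0.45,[-0.030,-0.026,0.01],[0,0,0]],[0.45,[-0.030,-0.026,0.015],[0,0,0]],[0.45,[-0.020,-0.015,0.010],[0,0,0]],[0.45,[-0.008,-0.010,0],[0,0,0]],[0.45,[0,0,0],[0,0,0]],[0.45,[0,0,0],[0,0,0]]]'
python3 - <<'E'
from h import *
togo([.5967,-.1457,.057])
s=snap('wrist','w1.png');W=cloud(s)
q=W.reshape(-1,3);q=q[np.isfinite(q[:,0])]
for c,r,lo,hi in(((.5967,-.1457),.03,.078,.095),((.5967,-.1457),.04,.038,.05)):
    m=(np.hypot(q[:,0]-c[0],q[:,1]-c[1])<r)&(q[:,2]>lo)&(q[:,2]<hi);p=q[m]
    if len(p)>5: print(len(p),cv2.minEnclosingCircle(p[:,:2].astype(np.float32)),np.median(p[:,2]))
E
```

```text
time: 1.7
tool_pos: [0.4877, 0.0177, 0.2049]
ee_rot: [3.141, -0.001, 2.874]
wrist_force: [0.7, 1.3, 1.0]
width: 0.0519
finger_force: 0.0
time: 2.5
tool_pos: [0.5959, -0.1435, 0.1512]
ee_rot: [3.141, 0.0, 2.875]
wrist_force: [0.2, 0.5, 0.3]
width: 0.0512
finger_force: 0.0
t 2.5 pos [ 0.5959 -0.1435  0.1512] rpy [3.141 0.    2.875] w 0.0512 F [0.2 0.5 0.3] ff 0.0 -> tool delta mm [-1.3 -1.9 94.2]
tilt fix (tool rotvec deg) [0.04 0.02 0.01]
469 ((0.5967737436294556, -0.14570479094982147), 0.010833253152668476) 0.08460262179766122
1383 ((0.5967617034912109, -0.1457439810037613), 0.02582705393433571) 0.044723118824756714
```

View pics/w1.png

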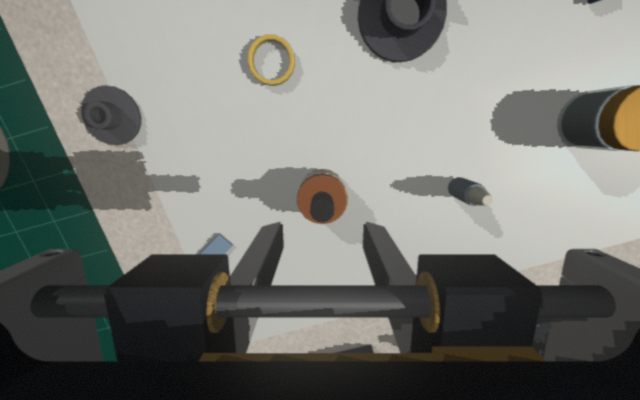

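The wrist view has the bottle cap at about (322,207), between the finger lines. It also confirms the bottle at (0.5968, -0.1457). Next I descend and grip.

```bash
python3 -m crank '[[0.45,[-0.0013,-0.0019,0.015],[0,0,0]],[0.45,[0,0,0.02],[0,0,0]],[0.45,[0,0,0.02],[0,0,0]],[0.45,[0,0,0.018],[0,0,0]],[0.45,[0,0,0.012],[0,0,0]],[0.45,[0,0,0.006],[0,0,0]],[0.45,[0,0,0.003],[0,0,0]],[0.45,[0,0,0],[0,0,0]]]'
python3 -c "from h import *;togo([.5967,-.1457,.057])"
python3 -m crank '[[1,[0,0,0],[0,0,0]],[1,[0,0,0],[0,0,0]],[1,[0,0,0],[0,0,0]],[1,[0,0,0],[0,0,0]],[1,[0,0,0],[0,0,0]],[1,[0,0,0],[0,0,0]]]'
python3 -m crank '[[1,[0,0,-0.003],[0,0,0]],[1,[0,0,-0.006],[0,0,0]],[1,[0,0,-0.012],[0,0,0]],[1,[0,0,-0.02],[0,0,0]],[1,[0,0,-0.025],[0,0,0]],[1,[0,0,-0.025],[0,0,0]],[1,[0,0,-0.02],[0,0,0]],[1,[0,0,-0.009],[0,0,0]]]'
python3 -c "from h import *;togo([.487,.306,.18])"
```

```text
time: 3.35
tool_pos: [0.597, -0.1463, 0.0567]
ee_rot: [3.142, 0.0, 2.875]
wrist_force: [-0.1, 0.2, -0.7]
width: 0.0512
finger_force: 0.0
t 3.35 pos [ 0.597  -0.1463  0.0567] rpy [3.142 0.    2.875] w 0.0512 F [-0.1  0.2 -0.7] ff 0.0 -> tool delta mm [ 0.4  0.5 -0.3]
tilt fix (tool rotvec deg) [0.   0.03 0.  ]
time: 3.95
tool_pos: [0.597, -0.1464, 0.0567]
ee_rot: [3.141, 0.0, 2.875]
wrist_force: [0.6, 1.5, 1.1]
width: 0.0218
finger_force: 29.9
time: 4.75
tool_pos: [0.598, -0.1468, 0.1804]
ee_rot: [-3.141, 0.006, 2.875]
wrist_force: [-0.1, -0.2, -1.4]
width: 0.0208
finger_force: 29.9
t 4.75 pos [ 0.598  -0.1468  0.1804] rpy [-3.141  0.006  2.875] w 0.0208 F [-0.1 -0.2 -1.4] ff 29.9 -> tool delta mm [226.5 407.5  -1. ]
tilt fix (tool rotvec deg) [-0.02  0.32 -0.01]
```

```bash
python3 -m crank '[[1,[0.005,0.009,0],[0,0,0]],[1,[0.010,0.018,0],[0,0,0]],[1,[0.015,0.027,0],[0,0,0]],[1,[0.015,0.027,0],[0,0,0]],[1,[0.015,0.027,0],[0,0,0]],[1,[0.015,0.027,0],[0,0,0]],[1,[0.015,0.027,0],[0,0,0]],[1,[0.015,0.027,0],[0,0,0]]]'
python3 -m crank '[[1,[0.015,0.027,0],[0,0,0]],[1,[0.015,0.027,0],[0,0,0]],[1,[0.015,0.027,0],[0,0,0]],[1,[0.015,0.027,0],[0,0,0]],[1,[0.015,0.027,0],[0,0,0]],[1,[0.015,0.027,0],[0,0,0]],[1,[0.015,0.027,0],[0,0,0]],[1,[0.010,0.018,0],[0,0,0]]]'
python3 -m crank '[[1,[0.005,0.009,0],[0,0,0]],[1,[0,0,0],[0,0,0]],[1,[0,0,0],[0,0,0]],[1,[0,0,0],[0,0,0]]]'
python3 - <<'E'
from h import *
togo([.487,.306,.13])
s=snap('side','s2.png');s2=snap('wrist','w2.png')
for a in (s,s2):
    W=cloud(a).reshape(-1,3);q=W[np.isfinite(W[:,0])]
    q=q[np.hypot(q[:,0]-.487,q[:,1]-.306)<.06]
    for lo,hi in((.045,.056),(.11,.118),(.12,.165)):
        p=q[(q[:,2]>lo)&(q[:,2]<hi)]
        if len(p)>5: print(lo,len(p),cv2.minEnclosingCircle(p[:,:2].astype(np.float32)),p.mean(0).round(4))
E
```

```text
time: 5.55
tool_pos: [0.543, 0.0663, 0.1745]
ee_rot: [-3.141, -0.004, 2.876]
wrist_force: [0.9, 0.5, -0.6]
width: 0.0215
finger_force: 29.9
time: 6.35
tool_pos: [0.4858, 0.2962, 0.1745]
ee_rot: [-3.14, -0.004, 2.878]
wrist_force: [0.0, -0.0, -1.7]
width: 0.0217
finger_force: 29.9
time: 6.75
tool_pos: [0.4866, 0.3027, 0.1762]
ee_rot: [-3.141, -0.0, 2.874]
wrist_force: [-0.2, 0.6, -0.9]
width: 0.0215
finger_force: 29.9
t 6.75 pos [0.4866 0.3027 0.1762] rpy [-3.141 -0.     2.874] w 0.0215 F [-0.2  0.6 -0.9] ff 29.9 -> tool delta mm [ 0.5  3.4 46.2]
tilt fix (tool rotvec deg) [-0.04 -0.01 -0.08]
0.045 340 ((0.4868801236152649, 0.30652347207069397), 0.03941982612013817) [0.4876 0.3132 0.0515]
0.12 447 ((0.48668959736824036, 0.30259522795677185), 0.02613726258277893) [0.4854 0.3205 0.1462]
0.045 664 ((0.48676955699920654, 0.3065749406814575), 0.03878369182348251) [0.4707 0.3135 0.0513]
0.12 1741 ((0.481479287147522, 0.303222119808197), 0.025606606155633926) [0.47   0.306  0.1578]
```

View pics/s2.png

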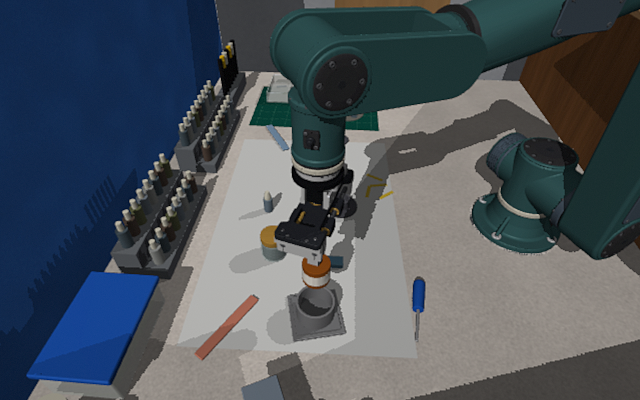

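View pics/w2.png

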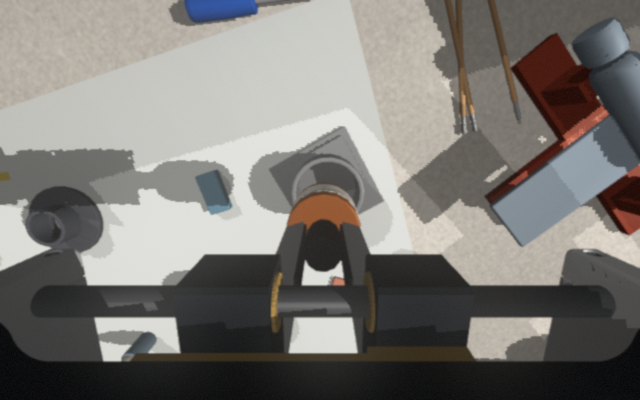

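The side view has the bottle upright at (317,272), just above the cup at (317,303), and the wrist view agrees. It needs to shift +3.7 mm in tool y, then go down.

```bash
python3 -m crank '[[1,[0.0003,0.0037,0],[0,0,0]],[1,[0,0,0.01],[0,0,0]],[1,[0,0,0.02],[0,0,0]],[1,[0,0,0.02],[0,0,0]],[1,[0,0,0.01],[0,0,0]],[1,[0,0,0],[0,0,0]],[1,[0,0,0],[0,0,0]]]'
python3 -c "from h import *;togo([.4868,.3064,.063])"
```

```text
time: 7.55
tool_pos: [0.4875, 0.3073, 0.1167]
ee_rot: [3.141, 0.0, 2.875]
wrist_force: [-0.6, 0.5, -1.6]
width: 0.0214
finger_force: 29.9
t 7.55 pos [0.4875 0.3073 0.1167] rpy [3.141 0.    2.875] w 0.0214 F [-0.6  0.5 -1.6] ff 29.9 -> tool delta mm [ 0.4 -1.  53.7]
tilt fix (tool rotvec deg) [ 0.02  0.01 -0.02]
```

```bash
python3 -m crank '[[1,[0,-0.0008,0.01],[0,0,0]],[1,[0,0,0.012],[0,0,0]],[1,[0,0,0.012],[0,0,0]],[1,[0,0,0.008],[0,0,0]],[1,[0,0,0.004],[0,0,0]],[1,[0,0,0.003],[0,0,0]],[1,[0,0,0.002],[0,0,0]],[1,[0,0,0],[0,0,0]]]'
python3 -c "from h import *;togo([.4868,.3064,.063])"
```

```text
time: 8.35
tool_pos: [0.4871, 0.3065, 0.0655]
ee_rot: [3.141, 0.0, 2.875]
wrist_force: [0.3, -0.2, -1.2]
width: 0.0214
finger_force: 29.9
t 8.35 pos [0.4871 0.3065 0.0655] rpy [3.141 0.    2.875] w 0.0214 F [ 0.3 -0.2 -1.2] ff 29.9 -> tool delta mm [ 0.2 -0.2  2.5]
tilt fix (tool rotvec deg) [ 0.01  0.01 -0.01]
```

```bash
python3 -m crank '[[1,[0,0,0.001],[0,0,0]],[1,[0,0,0.001],[0,0,0]],[1,[0,0,0.0005],[0,0,0]],[1,[0,0,0],[0,0,0]]]'
python3 -c "from h import *;togo([.4868,.3064,.063])"
```

```text
time: 8.75
tool_pos: [0.487, 0.3065, 0.063]
ee_rot: [3.141, 0.0, 2.875]
wrist_force: [-0.4, -0.5, -1.4]
width: 0.0214
finger_force: 29.9
t 8.75 pos [0.487  0.3065 0.063 ] rpy [3.141 0.    2.875] w 0.0214 F [-0.4 -0.5 -1.4] ff 29.9 -> tool delta mm [ 0.2 -0.1  0. ]
tilt fix (tool rotvec deg) [ 0.01  0.   -0.01]
```

```bash
python3 -m crank '[[1,[0,0,0.0005],[0,0,0]],[1,[0,0,0.0005],[0,0,0]],[1,[0,0,0],[0,0,0]]]'
python3 -c "from h import *;togo([.4868,.3064,.063])"
```

```text
time: 9.05
tool_pos: [0.4872, 0.3066, 0.0626]
ee_rot: [3.141, 0.001, 2.875]
wrist_force: [-0.7, -0.9, 1.8]
width: 0.0212
finger_force: 29.9
t 9.05 pos [0.4872 0.3066 0.0626] rpy [3.141e+00 1.000e-03 2.875e+00] w 0.0212 F [-0.7 -0.9  1.8] ff 29.9 -> tool delta mm [ 0.4 -0.3 -0.4]
tilt fix (tool rotvec deg) [ 0.04  0.03 -0.01]
```

Touchdown is felt, so I release and lift.

```bash
python3 -m crank '[[0.7,[0,0,0],[0,0,0]],[0.6,[0,0,0],[0,0,0]],[0.45,[0,0,0],[0,0,0]],[0.45,[0,0,0],[0,0,0]],[0.45,[0,0,-0.01],[0,0,0]],[0.45,[0,0,-0.03],[0,0,0]],[0.45,[0,0,-0.04],[0,0,0]],[0.45,[0,0,-0.02],[0,0,0]]]'
python3 -c "from h import *;togo([.4443,-.0216,.13])"
```

```text
time: 9.85
tool_pos: [0.4884, 0.3072, 0.1668]
ee_rot: [3.137, 0.005, 2.875]
wrist_force: [0.1, -0.5, 0.7]
width: 0.0517
finger_force: 0.0
t 9.85 pos [0.4884 0.3072 0.1668] rpy [3.137 0.005 2.875] w 0.0517 F [ 0.1 -0.5  0.7] ff 0.0 -> tool delta mm [ -43.9 -329.    35.6]
tilt fix (tool rotvec deg) [ 0.24  0.26 -0.01]
```

```bash
python3 -m crank '[[0.25,[-0.002,-0.014,0],[0,0,0]],[0.25,[-0.004,-0.030,0],[0,0,0]],[0.25,[-0.004,-0.030,0],[0,0,0]],[0.25,[-0.004,-0.030,0],[0,0,0]],[0.25,[-0.004,-0.030,0],[0,0,0]],[0.25,[-0.004,-0.030,0],[0,0,0]],[0.25,[-0.004,-0.030,0],[0,0,0]],[0.25,[-0.004,-0.030,0],[0,0,0]]]'
python3 -m crank '[[0.25,[-0.004,-0.030,0],[0,0,0]],[0.25,[-0.004,-0.030,0.01],[0,0,0]],[0.25,[-0.004,-0.030,0.015],[0,0,0]],[0.25,[-0.002,-0.015,0.01],[0,0,0]],[0.25,[0,0,0],[0,0,0]],[0.25,[0,0,0],[0,0,0]],[0.25,[0,0,0],[0,0,0]]]'
python3 - <<'E'
from h import *
togo([.4443,-.0216,.012])
def f(q,c,r,lo,hi):
    m=(np.hypot(q[:,0]-c[0],q[:,1]-c[1])<r)&(q[:,2]>lo)&(q[:,2]<hi);p=q[m]
    if len(p)>5: print(c,lo,len(p),cv2.minEnclosingCircle(p[:,:2].astype(np.float32)),np.median(p[:,2]).round(4),p.std(0).round(4))
for n in('wrist','side','top'):
    s=snap(n,n+'3.png');q=cloud(s).reshape(-1,3);q=q[np.isfinite(q[:,0])];print(n)
    f(q,(.4443,-.0216),.03,.028,.04)
    if n!='wrist':
        f(q,(.487,.306),.03,.08,.1);f(q,(.487,.306),.03,.045,.058)
E
```

```text
time: 10.65
tool_pos: [0.4552, 0.0805, 0.1603]
ee_rot: [-3.14, -0.002, 2.875]
wrist_force: [0.3, -0.1, 0.8]
width: 0.0704
finger_force: 0.0
time: 11.35
tool_pos: [0.4428, -0.0219, 0.1272]
ee_rot: [3.141, 0.0, 2.875]
wrist_force: [-0.4, -0.1, 0.6]
width: 0.0701
finger_force: 0.0
t 11.35 pos [ 0.4428 -0.0219  0.1272] rpy [3.141 0.    2.875] w 0.0701 F [-0.4 -0.1  0.6] ff 0.0 -> tool delta mm [ -1.3   0.7 115.2]
tilt fix (tool rotvec deg) [0.03 0.02 0.03]
wrist
(0.4443, -0.0216) 0.028 738 ((0.44387581944465637, -0.021537892520427704), 0.023019813001155853) 0.0335 [0.0146 0.0141 0.0014]
side
(0.4443, -0.0216) 0.028 119 ((0.44185540080070496, -0.02285917103290558), 0.024971213191747665) 0.0341 [0.0131 0.0157 0.0026]
(0.487, 0.306) 0.08 129 ((0.4872549772262573, 0.30594703555107117), 0.011096307076513767) 0.0917 [0.0058 0.0057 0.0041]
(0.487, 0.306) 0.045 371 ((0.48827165365219116, 0.30624130368232727), 0.026495199650526047) 0.0521 [0.0147 0.0117 0.002 ]
top
(0.487, 0.306) 0.08 96 ((0.4876425862312317, 0.30607739090919495), 0.011513101868331432) 0.0903 [0.0055 0.0058 0.0029]
(0.487, 0.306) 0.045 317 ((0.487430214881897, 0.3058619201183319), 0.026238884776830673) 0.0505 [0.0147 0.0129 0.002 ]
```

View pics/side3.png

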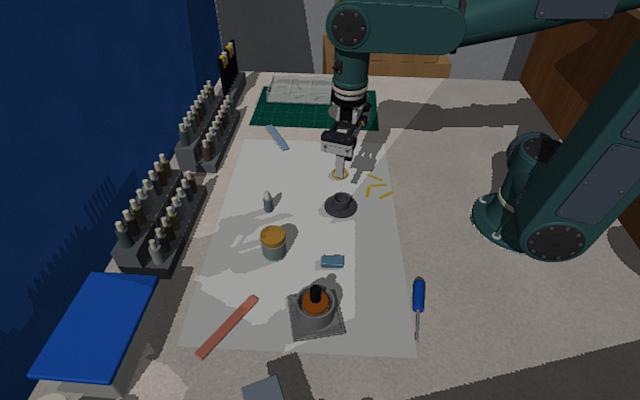

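The side view has the bottle upright in the cup at (316,300), its cap top about 91 mm up as expected. Next I grip the collar's hub at (341,203).

```bash
python3 -m crank '[[0.25,[-0.0011,0.0007,0.02],[0,0,0]],[0.25,[0,0,0.03],[0,0,0]],[0.25,[0,0,0.03],[0,0,0]],[0.25,[0,0,0.015],[0,0,0]],[0.25,[0,0,0.01],[0,0,0]],[0.25,[0,0,0.004],[0,0,0]],[0.25,[0,0,0.003],[0,0,0]],[0.25,[0,0,0],[0,0,0]]]'
python3 -c "from h import *;togo([.444,-.0216,.0125])"
python3 -m crank '[[1,[0,0,0],[0,0,0]],[1,[0,0,0],[0,0,0]],[1,[0,0,0],[0,0,0]],[1,[0,0,0],[0,0,0]],[1,[0,0,0],[0,0,0]]]'
python3 -c "from h import *;togo([.4873,.306,.15])"
```

```text
time: 12.3
tool_pos: [0.4446, -0.0221, 0.0156]
ee_rot: [3.141, 0.001, 2.875]
wrist_force: [-0.9, 0.6, 0.0]
width: 0.0706
finger_force: 0.0
t 12.3 pos [ 0.4446 -0.0221  0.0156] rpy [3.141e+00 1.000e-03 2.875e+00] w 0.0706 F [-0.9  0.6  0. ] ff 0.0 -> tool delta mm [0.7 0.3 3.1]
tilt fix (tool rotvec deg) [0.01 0.07 0.  ]
time: 12.8
tool_pos: [0.4443, -0.022, 0.0154]
ee_rot: [3.141, 0.001, 2.875]
wrist_force: [-1.1, 1.0, 2.5]
width: 0.0448
finger_force: 30.0
t 12.8 pos [ 0.4443 -0.022   0.0154] rpy [3.141e+00 1.000e-03 2.875e+00] w 0.0448 F [-1.1  1.   2.5] ff 30.0 -> tool delta mm [  44.9  327.8 -134.4]
tilt fix (tool rotvec deg) [ 0.04  0.04 -0.01]
```

It closed about 3 mm high on the hub, so I'll regrip lower.

```bash
python3 -m crank '[[0.35,[0,0,0],[0,0,0]],[0.35,[0,0,0],[0,0,0]],[0.35,[0,0,0.002],[0,0,0]],[0.35,[0,0,0.0025],[0,0,0]],[0.35,[0,0,0],[0,0,0]],[0.35,[0,0,0],[0,0,0]]]'
python3 -c "from h import *;togo([.444,-.0216,.011])"
python3 -m crank '[[1,[0,0,0],[0,0,0]],[1,[0,0,0],[0,0,0]],[1,[0,0,0],[0,0,0]],[1,[0,0,0],[0,0,0]]]'
python3 -m crank '[[1,[0,0,-0.003],[0,0,0]],[1,[0,0,-0.008],[0,0,0]],[1,[0,0,-0.02],[0,0,0]],[1,[0,0,-0.03],[0,0,0]],[1,[0,0,-0.03],[0,0,0]],[1,[0,0,-0.03],[0,0,0]],[1,[0,0,-0.02],[0,0,0]],[1,[0,0,-0.004],[0,0,0]]]'
python3 -c "from h import *;togo([.4873,.306,.15])"
```

```text
time: 13.4
tool_pos: [0.4438, -0.0221, 0.0102]
ee_rot: [-3.142, -0.001, 2.875]
wrist_force: [-0.2, 0.5, 0.4]
width: 0.0611
finger_force: 0.0
t 13.4 pos [ 0.4438 -0.0221  0.0102] rpy [-3.142e+00 -1.000e-03  2.875e+00] w 0.0611 F [-0.2  0.5  0.4] ff 0.0 -> tool delta mm [-0.1  0.5 -0.8]
tilt fix (tool rotvec deg) [-0.   -0.03 -0.01]
time: 13.8
tool_pos: [0.4441, -0.0221, 0.0105]
ee_rot: [3.141, 0.0, 2.875]
wrist_force: [1.1, 0.3, 0.1]
width: 0.045
finger_force: 30.0
time: 14.6
tool_pos: [0.4458, -0.0224, 0.1591]
ee_rot: [3.141, 0.007, 2.875]
wrist_force: [0.6, 0.2, -1.0]
width: 0.0445
finger_force: 30.0
t 14.6 pos [ 0.4458 -0.0224  0.1591] rpy [3.141 0.007 2.875] w 0.0445 F [ 0.6  0.2 -1. ] ff 30.0 -> tool delta mm [ 46.6 327.7   9.1]
tilt fix (tool rotvec deg) [ 0.04  0.38 -0.01]
```

```bash
python3 -m crank '[[1,[0.001,0.008,0],[0,0,0]],[1,[0.002,0.016,0],[0,0,0]],[1,[0.004,0.028,0],[0,0,0]],[1,[0.004,0.028,0],[0,0,0]],[1,[0.004,0.028,0],[0,0,0]],[1,[0.004,0.028,0],[0,0,0]],[1,[0.004,0.028,0],[0,0,0]],[1,[0.004,0.028,0],[0,0,0]]]'
python3 -m crank '[[1,[0.004,0.028,0],[0,0,0]],[1,[0.004,0.028,0],[0,0,0]],[1,[0.004,0.028,0],[0,0,0]],[1,[0.004,0.028,0],[0,0,0]],[1,[0.002,0.016,0],[0,0,0]],[1,[0.001,0.008,0],[0,0,0]],[1,[0,0,0],[0,0,0]],[1,[0,0,0],[0,0,0]]]'
python3 - <<'E'
from h import *
togo([.4873,.306,.0625])
def f(q,c,r,lo,hi):
    m=(np.hypot(q[:,0]-c[0],q[:,1]-c[1])<r)&(q[:,2]>lo)&(q[:,2]<hi);p=q[m]
    if len(p)>5: print(lo,hi,len(p),np.round(cv2.minEnclosingCircle(p[:,:2].astype(np.float32))[0],4),cv2.minEnclosingCircle(p[:,:2].astype(np.float32))[1],np.median(p[:,2]).round(4))
for n in('wrist','side','top'):
    s=snap(n,n+'4.png');q=cloud(s).reshape(-1,3);q=q[np.isfinite(q[:,0])];print(n)
    f(q,(.487,.3),.06,.138,.165); f(q,(.487,.306),.03,.08,.1)
E
```

```text
time: 15.4
tool_pos: [0.4672, 0.1717, 0.1531]
ee_rot: [-3.14, -0.004, 2.875]
wrist_force: [0.8, -0.1, -1.5]
width: 0.0443
finger_force: 30.0
time: 16.2
tool_pos: [0.4859, 0.3056, 0.1551]
ee_rot: [-3.14, -0.0, 2.874]
wrist_force: [0.5, 0.4, -1.7]
width: 0.0446
finger_force: 30.0
t 16.2 pos [0.4859 0.3056 0.1551] rpy [-3.14  -0.     2.874] w 0.0446 F [ 0.5  0.4 -1.7] ff 30.0 -> tool delta mm [-1.3  0.9 92.6]
tilt fix (tool rotvec deg) [-0.07 -0.03 -0.04]
wrist
0.138 0.165 6541 [0.4852 0.3048] 0.043886449187994 0.1523
0.08 0.1 7 [0.4957 0.3032] 0.0027233646251261234 0.0905
side
0.138 0.165 862 [0.4851 0.304 ] 0.044198617339134216 0.1538
0.08 0.1 70 [0.4869 0.3073] 0.010567575693130493 0.09
top
0.138 0.165 108 [0.4867 0.3051] 0.04386912286281586 0.1523
```

View pics/side4.png

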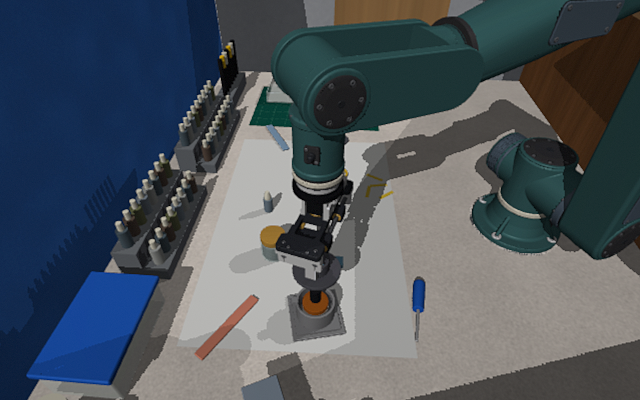

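The side view has the collar level at (318,273), above the cap, about 2 mm off-centre. I correct that and lower.

```bash
python3 -m crank '[[1,[-0.0013,0.0016,0],[0,0,0]],[1,[0,0,0.01],[0,0,0]],[1,[0,0,0.02],[0,0,0]],[1,[0,0,0.015],[0,0,0]],[1,[0,0,0.005],[0,0,0]],[1,[0,0,0],[0,0,0]],[1,[0,0,0],[0,0,0]]]'
python3 -c "from h import *;togo([.4871,.306,.0625])"
python3 -m crank '[[1,[0,0,0.005],[0,0,0]],[1,[0,0,0.01],[0,0,0]],[1,[0,0,0.01],[0,0,0]],[1,[0,0,0.006],[0,0,0]],[1,[0,0,0.003],[0,0,0]],[1,[0,0,0],[0,0,0]],[1,[0,0,0],[0,0,0]]]'
python3 -c "from h import *;togo([.4871,.306,.0625])"
```

```text
time: 17.05
tool_pos: [0.4881, 0.3077, 0.1059]
ee_rot: [3.141, 0.001, 2.875]
wrist_force: [-0.8, -0.2, -1.4]
width: 0.0445
finger_force: 30.0
t 17.05 pos [0.4881 0.3077 0.1059] rpy [3.141e+00 1.000e-03 2.875e+00] w 0.0445 F [-0.8 -0.2 -1.4] ff 30.0 -> tool delta mm [ 0.5 -2.  43.4]
tilt fix (tool rotvec deg) [ 0.03  0.03 -0.01]
time: 17.75
tool_pos: [0.4879, 0.3077, 0.0716]
ee_rot: [3.141, 0.0, 2.875]
wrist_force: [0.1, -0.4, -0.4]
width: 0.0445
finger_force: 30.0
t 17.75 pos [0.4879 0.3077 0.0716] rpy [3.141 0.    2.875] w 0.0445 F [ 0.1 -0.4 -0.4] ff 30.0 -> tool delta mm [ 0.3 -1.9  9.1]
tilt fix (tool rotvec deg) [ 0.02  0.01 -0.01]
```

```bash
python3 -m crank '[[1,[0,-0.0008,0.002],[0,0,0]],[1,[0,0,0.003],[0,0,0]],[1,[0,0,0.002],[0,0,0]],[1,[0,0,0.001],[0,0,0]],[1,[0,0,0],[0,0,0]]]'
python3 -c "from h import *;togo([.4871,.306,.0625])"
python3 -m crank '[[1,[0,0,0.0005],[0,0,0]],[1,[0,0,0],[0,0,0]]]'
```

```text
time: 18.25
tool_pos: [0.4874, 0.3068, 0.0632]
ee_rot: [-3.141, -0.0, 2.875]
wrist_force: [-0.1, 0.2, -1.6]
width: 0.0448
finger_force: 30.0
t 18.25 pos [0.4874 0.3068 0.0632] rpy [-3.141 -0.     2.875] w 0.0448 F [-0.1  0.2 -1.6] ff 30.0 -> tool delta mm [ 0.1 -0.8  0.7]
tilt fix (tool rotvec deg) [-0.01 -0.02 -0.01]
time: 18.45
tool_pos: [0.4876, 0.3069, 0.063]
ee_rot: [3.141, 0.0, 2.875]
wrist_force: [0.7, -0.4, -1.8]
width: 0.0448
finger_force: 30.0
```

```bash
python3 -m crank '[[1,[0,0,0.0005],[0,0,0]],[1,[0,0,0],[0,0,0]]]'
python3 -m crank '[[1,[0,0,0.0005],[0,0,0]],[1,[0,0,0],[0,0,0]]]'
```

```text
time: 18.65
tool_pos: [0.4876, 0.3069, 0.0626]
ee_rot: [3.141, 0.0, 2.875]
wrist_force: [0.0, 0.5, -1.4]
width: 0.0446
finger_force: 30.0
time: 18.85
tool_pos: [0.4877, 0.3069, 0.0626]
ee_rot: [3.141, 0.0, 2.875]
wrist_force: [-0.6, -1.2, 2.2]
width: 0.0445
finger_force: 30.0
```

The collar is seated on the rim. I release it, retreat upward and move aside.

```bash
python3 -m crank '[[0.45,[0,0,0],[0,0,0]],[0.4,[0,0,0],[0,0,0]],[0.3,[0,0,0],[0,0,0]],[0.3,[0,0,0],[0,0,0]],[0.3,[0,0,-0.01],[0,0,0]],[0.3,[0,0,-0.03],[0,0,0]],[0.3,[0,0,-0.04],[0,0,0]],[0.3,[0,0,-0.04],[0,0,0]]]'
python3 -m crank '[[0.3,[0.01,-0.03,-0.01],[0,0,0]],[0.3,[0.01,-0.04,0],[0,0,0]],[0.3,[0.01,-0.04,0],[0,0,0]],[0.3,[0.01,-0.04,0],[0,0,0]],[0.3,[0.01,-0.03,0],[0,0,0]],[0.3,[0,0,0],[0,0,0]],[0.3,[0,0,0],[0,0,0]],[0.3,[0,0,0],[0,0,0]]]'
python3 - <<'E'
from h import *
def f(q,c,r,lo,hi):
    m=(np.hypot(q[:,0]-c[0],q[:,1]-c[1])<r)&(q[:,2]>lo)&(q[:,2]<hi);p=q[m]
    if len(p)>5:
        A=np.c_[p[:,:2]-p[:,:2].mean(0),np.ones(len(p))];k=np.linalg.lstsq(A,p[:,2],rcond=None)[0]
        print(lo,hi,len(p),cv2.minEnclosingCircle(p[:,:2].astype(np.float32)),'plane',k.round(4))
for n in('side','top'):
    s=snap(n,n+'5.png');q=cloud(s).reshape(-1,3);q=q[np.isfinite(q[:,0])];print(n)
    f(q,(.487,.306),.06,.055,.065); f(q,(.487,.306),.03,.082,.1)
    if n=='side': cv2.imwrite('pics/s5c.png',cv2.resize(s['color'][240:360,250:400,::-1],None,fx=4,fy=4))
E
```

```text
time: 19.65
tool_pos: [0.4872, 0.3067, 0.1836]
ee_rot: [-3.141, -0.0, 2.875]
wrist_force: [0.5, 0.3, -0.0]
width: 0.0658
finger_force: 0.0
time: 20.45
tool_pos: [0.3925, 0.1471, 0.1925]
ee_rot: [3.141, 0.001, 2.875]
wrist_force: [0.2, 0.3, -1.0]
width: 0.0658
finger_force: 0.0
side
0.055 0.065 898 ((0.48822030425071716, 0.3045305907726288), 0.045163750648498535) plane [ 0.0035 -0.0121  0.061 ]
0.082 0.1 314 ((0.48756030201911926, 0.30528977513313293), 0.023457972332835197) plane [-0.003  -0.0114  0.0878]
top
0.055 0.065 820 ((0.4870806932449341, 0.30552953481674194), 0.0442802757024765) plane [-0.0051 -0.0015  0.0596]
0.082 0.1 239 ((0.48781874775886536, 0.30583861470222473), 0.023384176194667816) plane [-0.0088  0.0152  0.087 ]
```

View pics/s5c.png

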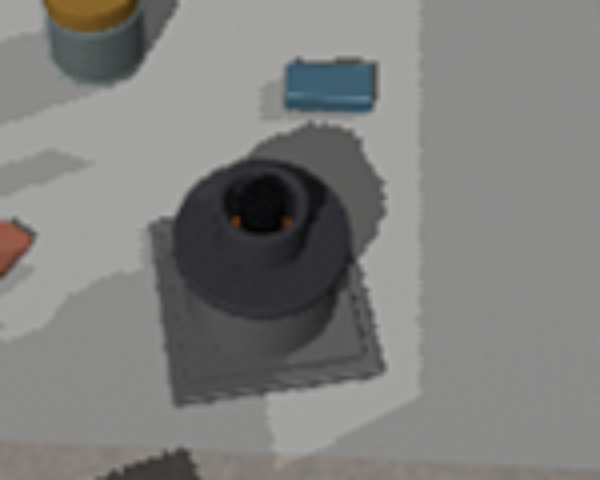

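The crop shows the collar flat on the cup at (262,240), flange top at 60 mm and centred within 1 mm, with the cap inside the hub. The gripper is clear.

```bash
python3 -c "from bench import robot;print(robot.close_job())"
```

```text
the job is handed in; nothing more can be done
None
```

The bottle stands upright in the stand's cup, the larger collar lies flat on the rim over its cap with the hub up, and I handed the job in at about 20.6 s of the 69 s allowed.

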